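Put the press setter's tools back in the foam tray

ROBOT

A 6-joint arm with a two-finger parallel gripper is mounted at the origin on the work surface. World frame = base frame: x ahead of the robot, y to its left, z up, the work surface at z = 0. Lengths are in mm, angles in rad, forces in N, time in s.
With the tool pointing down it reaches from about 300 to 775 mm from the base axis. Payload 14.6 kg.
Tool frame: the origin (TCP) lies on the centre line of the jaws, within the pads' length; the fingertips stand manip.tcp_to_tips ahead of it and the grasp point (between the pads) lies 5 mm behind it (manip.tcp_to_tips is the distance from the TCP to the fingertips, in mm); z points along the fingers, y is the direction in which the jaws open and shut (so a half turn about z gives the same grasp; the last joint's range is limited). The gripper opens to 94 mm and grips with 3 to 60 N. Pads are 16 mm wide; open, the fingers measure 119 mm over their backs; the gripper's body (75 mm by 177 mm) begins 78 mm behind the grasp point.
Start: joints at [1.202, 0.3, 1.521, -0, 1.321, -0.067], TCP at [163.479, 525.132, 219.446] pointing down, gripper open.
Joint ranges: [-3.03, 3.03], [-0.79, 2.21], [0.23, 2.52], [-1.04, 4.18], [0, 3.07], [-2.55, 2.55]. Speed limits (rad/s): [2.22, 2.22, 2.57, 3.14, 3.14, 3.14].

INTERFACE

Orientations are given as [roll, pitch, yaw] about the fixed x, y, z axes, in that order (R = Rz(yaw) Ry(pitch) Rx(roll)).
In Python, from cell import manip, optics, workorder gives the robot as it stands. The module is installed in compiled form; this text tells all that it offers.
- The arm moves only by the tool jog_arm, never from a script. Its argument "deltas" is text: rows parted by semicolons, each of 5 numbers parted by spaces: the shift along the tool's x, y, z in mm, then the turn about the tool's z in rad, then the finger opening in mm, from 0 to 94. In form: tx ty tz twist grip; .... A call has exactly 10 rows; each row is the pose to reach, as a shift and turn from the pose commanded when the call began, along the tool's axes at that moment; what a row does not reach only later rows make up. A row lasts 1/8 s, in which the tool goes at most 62.5 mm and 10.7 degrees, less where a joint would pass 70% of its speed; a pose out of reach is approached as far as the arm can. A call with a gripper value outside its range is refused whole. The fingers move at their own pace and stop on an object; "squeeze" is the grip in N (left out, the last holds). Time passes only in rows, so rows that repeat a pose let the fingers close, or fill a call up. It gives the time, the measured TCP pose, the force and the opening at its end, in the units of the state.
- manip.read_state(): the state, without advancing time (a new reading comes with each control period).
- optics.camera(name): name is "scene" or "top" or "wrist"; returns (picture, depth): 420x560x3 uint8, red, green, blue; 420x560 float32, mm along the optical axis (not along the pixel's ray), 0 where there is no reading.
- optics.get_calibration(name): a dict with "intrinsics" (3x3 intrinsics, pixels), "R" (3x3) and "t" (3): a world point X has camera coordinates R X + t; the wrist camera has in their place "hand_eye" (4x4, takes a point from camera to tool coordinates, whose origin is the TCP and whose axes are the flange's). Camera axes: x right, y down, z forward; pixel columns grow to the right and rows downward; lengths in mm; the calibration is good to about 2 mm. A picture is of the moment at which its call begins: read the wrist's pose just before it. get_calibration takes no time and is no camera call.
- workorder.sign_off(): hands the job in, once; it reports no verdict.
The state is a dict: "clock": time; "joints": joint angles; "qd": joint speeds; "effort": joint torques, N m; "eef_pos": TCP position; "eef_rot": TCP orientation; "wrist_force": force on the tool from outside, world axes, zero at the start; "moment": the same for the moment, N m; "finger_gap": finger opening in mm.
Only numpy, scipy, OpenCV 4.12 (cv2) and the standard library are available. Lean on these libraries where they do the work, as an engineer would, in place of code of your own. Each camera call takes 0.05 s, during which the arm holds its last target.

TASK

The crimping press has been set up: put the four tools lying on the bench back into the blue tray, each lying fully down in the foam cut-out of its own shape - screwdriver, side cutters, micrometer and the round inspection loupe (standing upright). Lower each one in rather than dropping it, let go of it, and leave the box of terminals and the oil bottle where they stand.

Things in the scene. Friction and masses are not known exactly. Their poses are not given: they have to be found in the camera images.
- driver: Screwdriver lying flat, 150 mm long: red hexagonal handle 26 mm across flats from x = -75 to -9 mm, black 20 mm collar to +10, 6 mm steel blade to +75. Origin on its long axis, half way along, 13 mm above what it lies on; x points to the blade tip (y, z turn as it rolls on its flats). Grip across the handle at the balance point, x = -22 mm. About 90 g.
- cutters: Side cutters lying flat, 150 mm long, 16 mm thick: steel head with parallel sides 24 mm apart from x = +8 to +50 mm, jaws narrowing to +75, two blue handles with red ends spreading to 58 mm over all at -75. Origin half way along the centre line, 8 mm above what they lie on; x points to the jaw tips, z up. Grip across the head at x = +25 mm. About 150 g.
- micrometer: Micrometer lying flat, 124 mm long, 20 mm thick: round metal thimble of 20 mm diameter from x = -8 to +46 mm, dark ratchet end to +62, white U-shaped frame with black plates from x = -62 to -3, bulging to y = -34. Origin on the spindle axis, 10 mm above what it lies on; x points to the ratchet, z up. Grip across the thimble at x = +14 mm. About 200 g.
- loupe: Round inspection loupe standing upright, 38 mm diameter, 48 mm tall: clear foot, black body with a steel ring, pale blue lens on top. Origin at the centre of its underside, z up; no particular direction. Grip across the diameter, pads about 32 mm up. About 70 g.
- seat_driver (a point): Middle of the screwdriver's cut-out, on its yellow floor, 10 mm above the bench; the driver's origin goes 13 mm above it, x axes agreeing. Dark foam module 180 x 90 mm, one of four in any order in a fixed blue tray. Cut-out 8 mm deep: 42 mm wide from x = -82 to +17, 21 mm wide to +82 (7 mm play); grey finger notch 36 x 78 mm (x, y) at x = -22. Tray rim 6 mm above the foam.
- seat_cutters (a point): Middle of the side cutters' cut-out in its foam module (as above), on the yellow floor; the cutters' origin goes 8 mm above it, x axes agreeing. Cut-out 8 mm deep: 38 mm wide for the head (x = +10 to +82 mm), widening to 74 mm for the handles (to x = -82; flat dark strip between them), about 7 mm play; grey finger notch 36 mm long, 78 mm wide at x = +25.
- seat_micrometer (a point): Point on the yellow floor of the micrometer's cut-out in its foam module (as above); the micrometer's origin goes 10 mm above it, x axes agreeing, frame to -y. Cut-out 8 mm deep: 35 mm wide for the thimble (to x = +69 mm), round bay of 40 mm radius on the -y side about x = -36 for the frame, about 7 mm play; grey finger notch 36 mm long, 78 mm wide at x = +14.
- seat_loupe (a point): Centre of the loupe's round cut-out, 53 mm diameter, 8 mm deep, in its foam module (as above, no finger notch), on the yellow floor; the loupe's origin goes here.
- terminal_box: Bystander, to be left alone: open clear plastic box of brass crimp terminals, 80 x 110 mm, 42 mm high; origin at the centre of its underside.
- oil_bottle: Bystander, to be left alone: small white oil bottle with a red cap, 38 mm diameter, 105 mm tall; origin at the centre of its underside.
Not all that is in view belongs to the job. Of the things like the driver, leave any that is turquoise; of the rest the larger one is meant.

How it is judged:
By the outcome, as a careful person would: the job done as asked, in the order asked, and still so for the second after the job is handed in, with the robot touching nothing.
It also fails if it takes over 112 s, if anything falls off the work surface, if the arm or the gripper's body presses on something with over 40 N, if the wrist force passes 120 N, or if a joint passes its speed limit or range.

## Working session

There is one attempt and no reset: what is moved stays moved. The work goes in short steps, Python scripts to look and compute and a tool call to move; the robot and the scene stay as the last step left them, time stands still between calls to the robot, and variables do not carry over. Pictures are saved under pics/ and viewed, and the job is handed in when it is done.

Besides the shell and the picture viewer there is one more tool, called after "Call:" as name(argument=value, ...) on one line, values as JSON. jog_arm: Moves the arm, as the interface text tells. Its arguments: {"type":"object","properties":{"deltas":{"type":"string"},"squeeze":{"type":"number"}},"required":["deltas"]}

```bash
mkdir -p pics; ls; python3 - <<'E'
from cell import manip, optics, workorder
import cv2,numpy as np
print(manip.read_state(), manip.tcp_to_tips)
for n in ["top","scene"]:
    p,d=optics.camera(n); cv2.imwrite(f"pics/{n}0.png",p[:,:,::-1]); np.savez(f"{n}0.npz",p=p,d=d)
    print(n,optics.get_calibration(n))
print(optics.get_calibration("wrist"))
E
```

```text
pics
{'clock': 0.0, 'joints': array([ 1.20239756e+00,  3.00479444e-01,  1.52158568e+00,  8.62997320e-06,
        1.32072411e+00, -6.66333897e-02]), 'qd': array([-2.56325936e-06,  5.65330217e-05,  1.02170145e-03,  1.14361535e-04,
       -8.17197093e-04,  6.52293620e-05]), 'effort': array([-3.32076461e-04, -5.31809556e+01, -3.52738738e+01,  7.07636238e-02,
        2.44671892e-02, -7.56633949e-05]), 'eef_pos': array([163.38973508, 524.90330338, 218.87980945]), 'eef_rot': array([-3.14039929e+00, -8.80130566e-05,  2.83982509e+00]), 'wrist_force': array([-0.38396635,  0.63043585,  0.59329786]), 'moment': array([-0.03918067,  0.01122969,  0.04429659]), 'finger_gap': 93.92256846873195} 14.0
top {'intrinsics': array([[462.82254813,   0.        , 274.54090619],
       [  0.        , 462.82254813, 206.94310207],
       [  0.        ,   0.        ,   1.        ]]), 'R': array([[ 0.02119907, -0.99949141,  0.02382261],
       [-0.98667635, -0.0247599 , -0.16080027],
       [ 0.16130834, -0.02009639, -0.98669942]]), 't': array([-53.6179762 , 591.56387355, 966.04714684])}
scene {'intrinsics': array(
[... 182 characters left out ...]
6111,  0.01106137],
       [ 0.65442766,  0.04398018, -0.75484447],
       [-0.75416933, -0.03378087, -0.65581054]]), 't': array([  62.47099549, -326.42694337, 1658.66400523])}
{'intrinsics': array([[360.44227422,   0.        , 271.1985898 ],
       [  0.        , 360.44227422, 208.54182713],
       [  0.        ,   0.        ,   1.        ]]), 'hand_eye': array([[ 6.05753019e-04, -9.70800789e-01, -2.39886349e-01,
         6.96006827e+01],
       [ 9.99999807e-01,  5.54327975e-04,  2.81845407e-04,
        -7.73187170e-01],
       [-1.40640029e-04, -2.39886473e-01,  9.70800937e-01,
        -1.63877449e+02],
       [ 0.00000000e+00,  0.00000000e+00,  0.00000000e+00,
         1.00000000e+00]])}
```

View pics/top0.png

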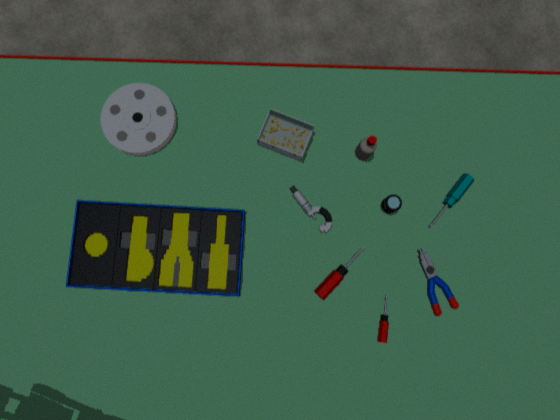

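View pics/scene0.png

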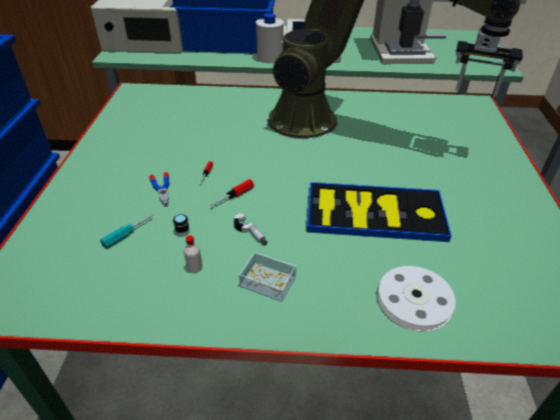

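```bash
cat > h.py <<'E'
from cell import manip, optics, workorder
import cv2,numpy as np
from scipy.spatial.transform import Rotation as Ro
def cam(n):
    c=optics.get_calibration(n)
    s=manip.read_state()
    p,d=optics.camera(n)
    if n=="wrist":
        Rt=Ro.from_euler('xyz',s["eef_rot"]).as_matrix(); H=c["hand_eye"]
        Rw=Rt@H[:3,:3]; o=Rt@H[:3,3]+s["eef_pos"]
    else:
        Rw=c["R"].T; o=-Rw@c["t"]
    return p,d,c["intrinsics"],Rw,o
def ray(uv,z,K,Rw,o):
    uv=np.atleast_2d(np.array(uv,float)); v=np.c_[uv,np.ones(len(uv))]@np.linalg.inv(K).T@Rw.T
    return o+v*((z-o[2])/v[:,2:])
def proj(X,K,Rw,o):
    c=(np.atleast_2d(X)-o)@Rw; c=c@K.T; return c[:,:2]/c[:,2:]
def save(n,tag):
    p,d,K,Rw,o=cam(n); cv2.imwrite(f"pics/{tag}.png",p[:,:,::-1]); np.savez(f"{tag}.npz",p=p,d=d,K=K,Rw=Rw,o=o); return p,d,K,Rw,o
def load(tag):
    f=np.load(f"{tag}.npz"); return [f[k] for k in("p","d","K","Rw","o")]
def hsv(p): return cv2.cvtColor(p,cv2.COLOR_RGB2HSV)
E
python3 - <<'E'
from h import *
save("wrist","w0"); K=0
p,d,K,Rw,o=save("top","t1")
for nm,uv,z in [("driver",(342,272),13),("cutters",(432,278),8),("mic",(308,205),10),("loupe",(392,203),48),("box",(286,136),20),("bottle",(370,145),100),("small",(384,325),8),("turq",(452,200),13),("s_loupe",(96,244),10),("s_mic",(139,248),10),("s_cut",(178,250),10),("s_drv",(219,252),10)]:
    print(nm,ray(uv,z,K,Rw,o)[0].round())
E
```

```text
driver [ 455. -194.   13.]
cutters [ 447. -397.    8.]
mic [ 605. -117.   10.]
loupe [ 608. -299.   48.]
box [764. -63.  20.]
bottle [ 723. -240.  100.]
small [ 342. -287.    8.]
turq [ 625. -448.   13.]
s_loupe [505. 355.  10.]
s_mic [499. 259.  10.]
s_cut [496. 173.  10.]
s_drv [494.  81.  10.]
```

View pics/w0.png

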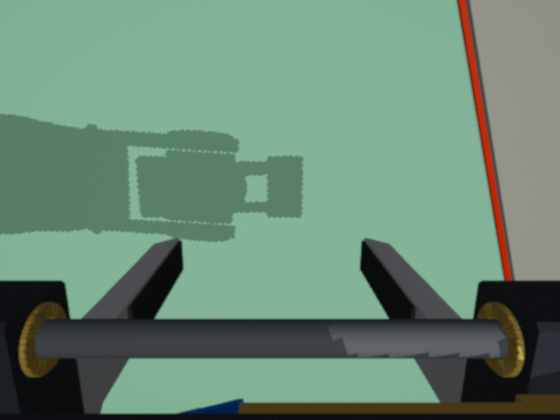

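```bash
cat >> h.py <<'E'
def go(x,y,z,yaw):
    s=manip.read_state(); e=s["eef_pos"]+[0,0,0.6]; yw=s["eef_rot"][2]
    d=np.array([x,y,z])-e; c,sn=np.cos(yw),np.sin(yw)
    t=yw-yaw
    print("from",e.round(1),"yaw",round(yw,4),"-> t",np.array([c*d[0]+sn*d[1], sn*d[0]-c*d[1], -d[2]]).round(1),"twist",round(t,3),"j6end",round(np.arctan2(y,x)+np.pi/2-yaw,2),"f",s["wrist_force"].round(1),"gap",round(s["finger_gap"],1),"clk",round(s["clock"],2))
E
python3 -c "
from h import *
go(540,215,300,3.1416)"
```

```text
from [163.4 525.  219.7] yaw 2.8398 -> t [-451.7 -184.1  -80.3] twist -0.302 j6end -1.19 f [ 0.6  1.2 -0.4] gap 94.1 clk 0.2
```

Call:
jog_arm(deltas="-55 -22 -10 -0.05 94;-110 -45 -20 -0.1 94;-165 -67 -30 -0.15 94;-220 -90 -40 -0.2 94;-275 -112 -50 -0.25 94;-330 -135 -60 -0.3 94;-385 -157 -70 -0.3 94;-430 -175 -80 -0.3 94;-452 -184 -80 -0.3 94;-452 -184 -80 -0.3 94")

```text
clock: 1.45
eef_pos: [540.6, 214.6, 298.5]
eef_rot: [-3.141, -0.001, 3.138]
wrist_force: [0.6, 0.3, 0.3]
finger_gap: 94.2
```

```bash
python3 -c "
from h import *
s=manip.read_state();print(s['eef_pos'],s['eef_rot'],s['qd'].max())
save('wrist','w1')
go(560,-240,300,3.1416)"
```

```text
[540.64598705 214.5881813  298.53123316] [-3.14125502e+00 -1.30289611e-03  3.13837286e+00] 0.04232136543441485
from [539.9 215.4 299.3] yaw 3.1396 -> t [ -21.  -455.4   -0.7] twist -0.002 j6end -1.98 f [0.3 0.  0.4] gap 93.9 clk 1.5
```

View pics/w1.png

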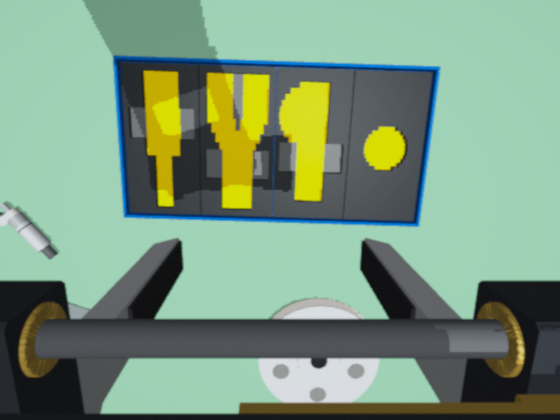

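Call:
jog_arm(deltas="-3 -55 0 0 94;-6 -110 0 0 94;-9 -165 0 0 94;-11 -220 0 0 94;-14 -275 0 0 94;-16 -330 0 0 94;-19 -385 0 0 94;-21 -430 0 0 94;-21 -455 0 0 94;-21 -455 0 0 94")

```text
clock: 2.75
eef_pos: [560.6, -239.7, 299.1]
eef_rot: [3.141, -0.0, 3.139]
wrist_force: [0.2, 0.5, -0.1]
finger_gap: 94.2
```

```bash
python3 -c "
from h import *
s=manip.read_state();print(s['eef_pos'],s['eef_rot'],s['qd'].max())
save('wrist','w2')
p,d,K,Rw,o=load('w1')
h=hsv(p)
yel=((h[...,0]>20)&(h[...,0]<35)&(h[...,1]>150)&(h[...,2]>80)).astype(np.uint8); yel[235:]=0
blu=((h[...,0]>95)&(h[...,0]<125)&(h[...,1]>150)&(h[...,2]>60)).astype(np.uint8); blu[235:]=0
print('cam',o)
cs=[c for c in cv2.findContours(yel,0,2)[0] if cv2.contourArea(c)>300]
for c in cs:
  P=ray(c[:,0],10,K,Rw,o); Q=ray(c[:,0],18,K,Rw,o)
  print(cv2.contourArea(c), 'z10 min',P.min(0).round(1),'max',P.max(0).round(1),'z18 min',Q.min(0).round(1),Q.max(0).round(1))
pts=np.argwhere(blu)[:,::-1]
hull=cv2.convexHull(pts.astype(np.int32))
B=ray(hull[:,0],24,K,Rw,o)[:,:2].astype(np.float32)
r=cv2.minAreaRect(B); print(r, cv2.boxPoints(r).round(1).tolist())
"
```

```text
[ 560.56909425 -239.66867945  299.13590236] [ 3.14117915e+00 -3.77467665e-04  3.13935335e+00] 0.03426907122192913
cam [471.03398136 214.14783275 462.49992033]
1373.0 z10 min [479.8 329.2  10. ] max [532.7 380.5  10. ] z18 min [479.6 327.2  18. ] [531.6 377.6  18. ]
4050.5 z10 min [427.3 224.8  10. ] max [572.4 283.6  10. ] z18 min [428.  224.7  18. ] [570.6 282.4  18. ]
5398.5 z10 min [415.8 135.8  10. ] max [581.5 210.5  10. ] z18 min [416.7 137.2  18. ] [579.5 210.6  18. ]
3672.0 z10 min [413.4  58.3  10. ] max [578.5 103.9  10. ] z18 min [414.4  61.1  18. ] [576.6 105.9  18. ]
((500.5993347167969, 217.2703857421875), (372.63079833984375, 189.96380615234375), 88.01885986328125) [[399.20001220703125, 34.29999923706055], [589.0999755859375, 27.799999237060547], [602.0, 400.20001220703125], [412.1000061035156, 406.79998779296875]]
```

View pics/w2.png

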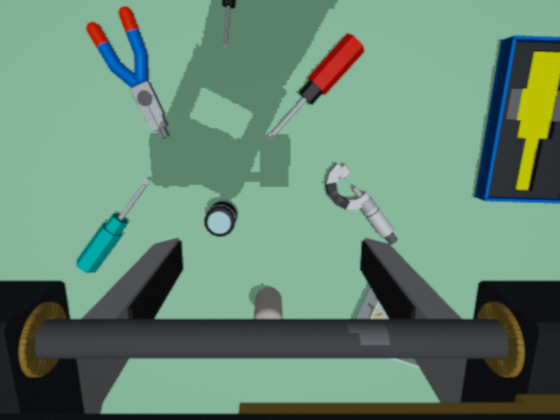

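```bash
python3 -c "
from h import *
p,d,K,Rw,o=load('w1')
h=hsv(p)
yel=((h[...,0]>20)&(h[...,0]<35)&(h[...,1]>150)&(h[...,2]>80)).astype(np.uint8); yel[235:]=0
c0=np.array([500.6,217.3]);a=-0.0346
ex=np.array([np.cos(a),np.sin(a)]);ey=np.array([-np.sin(a),np.cos(a)])
cs=[c for c in cv2.findContours(yel,0,1)[0] if cv2.contourArea(c)>300]
for c in cs:
  for z in(10,18):
    P=ray(c[:,0],z,K,Rw,o)[:,:2]-c0; u=P@ex;v=P@ey
    print(z,'x',u.min().round(1),u.max().round(1),'y',v.min().round(1),v.max().round(1), end=' | ')
    for lo,hi in((20,55),(-70,-40)):
      m=(u>lo)&(u<hi); w=v[m]; 
      if m.sum()>4: print((lo,hi),'edges',np.median(w[w<np.mean(w)]).round(1),np.median(w[w>np.mean(w)]).round(1),end=' ')
    print()
"
python3 - <<'E'
import cv2
p=cv2.imread('pics/w2.png')
a=cv2.resize(p[0:260,70:270],None,fx=2.3,fy=2.3,interpolation=2);b=cv2.resize(p[0:260,250:410],None,fx=2.3,fy=2.3,interpolation=2)
cv2.imwrite('pics/w2z.png',cv2.hconcat([a,b])[:,:800])
E
```

```text
10 x -25.9 27.3 y 112.0 163.4 | (20, 55) edges 128.3 147.7 
18 x -25.9 26.3 y 109.9 160.4 | (20, 55) edges 126.0 144.6 
10 x -75.4 70.1 y 6.0 64.3 | (20, 55) edges 29.1 62.3 (-70, -40) edges 12.8 63.8 
18 x -74.6 68.3 y 5.9 63.0 | (20, 55) edges 28.4 61.1 (-70, -40) edges 12.5 62.6 
10 x -82.5 83.0 y -83.3 -8.4 | (20, 55) edges -64.1 -26.3 (-70, -40) edges -67.1 -37.8 
18 x -81.6 81.0 y -81.9 -8.3 | (20, 55) edges -63.1 -25.9 (-70, -40) edges -51.3 -23.2 
10 x -82.5 83.0 y -158.6 -115.5 | (20, 55) edges -147.0 -127.2 (-70, -40) edges -157.8 -116.8 
18 x -81.6 81.0 y -155.9 -113.5 | (20, 55) edges -144.4 -125.0 (-70, -40) edges -155.1 -114.8
```

View pics/w2z.png

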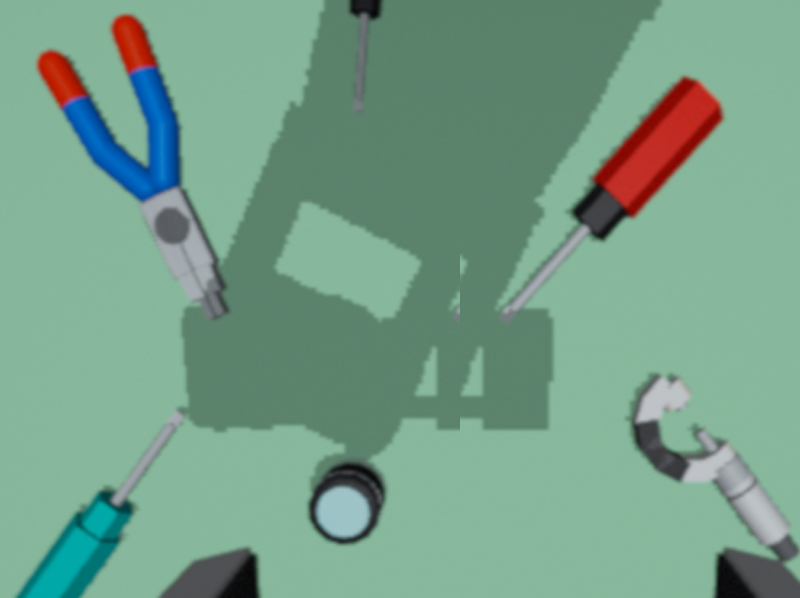

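```bash
cat > m.py <<'E'
from h import *
import sys
p,d,K,Rw,o=load(sys.argv[1]); h=hsv(p)
def big(m,box,amin=30):
    mm=np.zeros(m.shape,np.uint8); x0,y0,x1,y1=box; mm[y0:y1,x0:x1]=m[y0:y1,x0:x1]
    return sorted([c for c in cv2.findContours(mm,0,1)[0] if cv2.contourArea(c)>amin],key=cv2.contourArea)[::-1]
H,S,V=[h[...,i].astype(int) for i in range(3)]
red=((H<8)|(H>170))&(S>150)&(V>60)
blu=(H>100)&(H<125)&(S>130)
green=(H>60)&(H<85)&(S>40)&(S<120)   # bench
def pts(c,z): return ray(c[:,0],z,K,Rw,o)[:,:2].astype(np.float32)
# driver
c=big(red,(270,20,400,110))[0]; P=pts(c,13); r=cv2.minAreaRect(P)
print('driver handle',r)
rest=(~green)
c2=big(rest,(245,20,400,150))[0]; Q=pts(c2,13)
hc=np.array(r[0]); u=Q-hc; f=Q[np.argmax(np.linalg.norm(u,axis=1))]
ax=(f-hc)/np.linalg.norm(f-hc); s=(Q-hc)@ax; print('axis yaw by tip',np.arctan2(ax[1],ax[0]),'extent',s.min(),s.max(),'hc',hc,'tip',f)
E
python3 m.py w2
python3 - <<'E'
from h import *
p,d,K,Rw,o=load('w2');h=hsv(p)
for uv in [(100,150),(230,120),(330,70),(300,110),(145,98),(154,118),(165,130),(221,218),(340,172),(376,216),(336,190),(393,238),(210,225)]: print(uv,h[uv[1],uv[0]], d[uv[1],uv[0]])
E
```

```text
driver handle ((426.869140625, -163.86325073242188), (28.142255783081055, 68.32322692871094), 47.3994255065918)
axis yaw by tip -0.7357616718832074 extent -36.3255964930034 117.4429005671975 hc [ 426.86914062 -163.86325073] tip [ 513.9319  -242.68529]
(100, 150) [ 73  67 182] 459.02783
(230, 120) [ 73  67 183] 451.0621
(330, 70) [  2 206 194] 413.12766
(300, 110) [ 73  67 182] 447.13113
(145, 98) [107  23  98] 429.3083
(154, 118) [ 99  17 152] 434.33765
(165, 130) [100  20  77] 441.59763
(221, 218) [ 93  53 199] 431.38327
(340, 172) [103   9 197] 448.8555
(376, 216) [101  10 198] 460.74084
(336, 190) [82 30 92] 452.9642
(393, 238) [105  21  96] 471.97324
(210, 225) [ 93  56 199] 433.0588
```

```bash
cat > m2.py <<'E'
import sys; sys.argv=['',"w2"]
exec(open('m.py').read())
bench=(H>66)&(H<80)&(S>50)
rest=~bench
print('--cutters')
c=big(blu|red,(80,0,160,90)); 
for k in c: print('blue/red',cv2.contourArea(k),pts(k,8).mean(0))
c=big(rest,(75,0,180,142))[0]; Q=pts(c,8); print('ext',Q.min(0),Q.max(0), cv2.minAreaRect(Q))
rc=big(red,(80,0,160,60)); E=[pts(k,8).mean(0) for k in rc[:2]]; print('ends',E)
m=rest&~blu&~red; c=big(m,(120,75,180,142))[0]; G=pts(c,12); print('head',cv2.minAreaRect(G), cv2.fitEllipse(G))
e=np.mean(E,0); tip=Q[np.argmax(np.linalg.norm(Q-e,axis=1))]; print('tip',tip,'yaw',np.arctan2(*(tip-e)[::-1]),'len',np.linalg.norm(tip-e))
print('--mic')
c=big(rest,(315,155,410,250))[0]; Q=pts(c,10); print(cv2.minAreaRect(Q))
wh=(S<30)&(V>110)
c=big(wh,(350,185,400,238)); 
for k in c: print(cv2.contourArea(k),k[:,0].min(0),k[:,0].max(0),cv2.minAreaRect(pts(k,10)))
print('--loupe')
m=(H>85)&(H<100)&(S>40)&(V>150); c=big(m,(195,195,245,240))[0]; print(cv2.minEnclosingCircle(pts(c,48)), pts(c,48).mean(0))
dk=(V<110)|m; c=big(dk&rest,(195,195,245,240))[0]; print(cv2.contourArea(c),cv2.minEnclosingCircle(pts(c,30)))
v=np.zeros(p.shape,np.uint8); v[rest]=p[rest]; cv2.imwrite('pics/mask2.png',v[:,:,::-1])
E
python3 m2.py; python3 -c "
from h import *
go(441.6,-177.3,130,2.40)"
```

```text
driver handle ((426.869140625, -163.86325073242188), (28.142255783081055, 68.32322692871094), 47.3994255065918)
axis yaw by tip -0.7357616718832074 extent -36.3255964930034 117.4429005671975 hc [ 426.86914062 -163.86325073] tip [ 513.9319  -242.68529]
--cutters
blue/red 1237.5 [ 420.18564 -408.80988]
blue/red 253.0 [ 378.1492  -405.16574]
blue/red 247.5 [ 393.40125 -443.0888 ]
ext [ 363.5938  -455.44525] [ 512.7473  -367.62033] ((441.85443115234375, -401.01263427734375), (151.27374267578125, 60.25819778442383), 22.66871452331543)
ends [array([ 378.1492 , -405.16574], dtype=float32), array([ 393.40125, -443.0888 ], dtype=float32)]
head ((472.8355407714844, -385.50018310546875), (82.42666625976562, 31.657270431518555), 27.988113403320312) ((467.5876159667969, -390.34893798828125), (27.683774948120117, 94.97566223144531), 114.54176330566406)
tip [ 511.53598 -371.59332] yaw 0.3956961 len 136.29228
--mic
((604.8016357421875, -124.58291625976562), (140.70556640625, 47.446231842041016), 33.146934509277344)
742.0 [350 187] [392 236] ((607.5973510742188, -110.46033477783203), (79.69186401367188, 27.79412269592285), 49.199039459228516)
--loupe
((609.9484252929688, -302.9377136230469), 13.491823196411133) [ 609.7927  -303.16687]
754.0 ((610.2620849609375, -302.83465576171875), 22.368070602416992)
from [ 560.7 -238.8  299.9] yaw 3.1402 -> t [119.2  61.3 169.9] twist 0.74 j6end -1.21 f [ 0.1 -0.2  0.3] gap 93.8 clk 2.8
```

View pics/mask2.png

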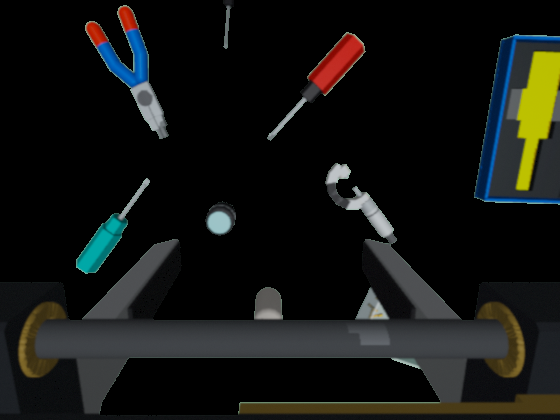

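Call:
jog_arm(deltas="20 10 40 0.15 94;50 25 80 0.3 94;80 40 120 0.45 94;105 52 160 0.6 80;119 61 190 0.74 70;119 61 220 0.74 60;119 61 235 0.74 60;119 61 240 0.74 60;119 61 240 0.74 60;119 61 240 0.74 60")

```text
clock: 4.05
eef_pos: [442.1, -178.8, 60.2]
eef_rot: [3.141, 0.001, 2.4]
wrist_force: [0.0, 0.6, 0.6]
finger_gap: 60.1
```

```bash
python3 -c "
from h import *
go(441.6,-177.3,16,2.40)
save('wrist','w3')"
```

```text
from [ 442.1 -178.8   60.8] yaw 2.4 -> t [ 1.4  0.8 44.8] twist -0.0 j6end -1.21 f [0.  0.6 0.6] gap 60.1 clk 4.05
```

View pics/w3.png

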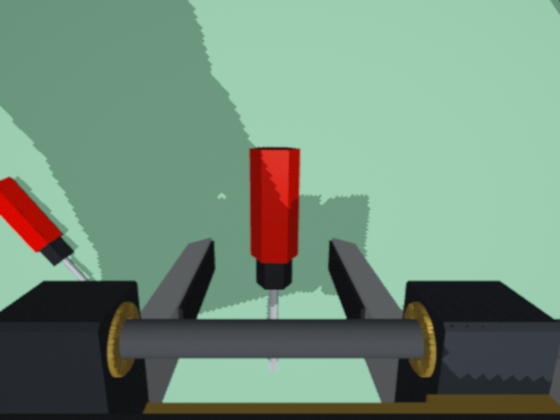

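```bash
python3 -c "
from h import *
p,d,K,Rw,o=load('w3'); a=ray([(275,150),(275,260),(274,365)],13,K,Rw,o); print(a, np.linalg.norm(a[1]-a[0]))"
```

```text
[[ 404.71029296 -142.63197055   13.        ]
 [ 455.0945282  -188.49773433   13.        ]
 [ 510.71809632 -240.04724344   13.        ]] 68.13398160320646
```

Call:
jog_arm(deltas="1 1 12 0 55;1 1 24 0 50;1 1 36 0 45;1 1 43 0 45;1 1 45 0 42;1 1 45 0 20;1 1 45 0 15;1 1 45 0 15;1 1 45 0 15;1 1 45 0 15", squeeze=25)

```text
clock: 5.35
eef_pos: [441.7, -177.4, 14.6]
eef_rot: [3.141, 0.0, 2.4]
wrist_force: [1.1, -0.9, 0.2]
finger_gap: 28.6
```

```bash
python3 -c "
from h import *
go(495.9,81.8,90,3.107)
go(495.9,81.8,26,3.107)"
```

```text
from [ 441.7 -177.4   15.2] yaw 2.3998 -> t [135.2 227.7 -74.8] twist -0.707 j6end -1.37 f [ 1.1 -0.9  0.2] gap 28.6 clk 5.35
from [ 441.7 -177.4   15.2] yaw 2.3998 -> t [135.2 227.7 -10.8] twist -0.707 j6end -1.37 f [ 1.1 -0.9  0.2] gap 28.6 clk 5.35
```

```bash
python3 -c "
from h import *
go(472.9,82.6,90,3.107)"
```

```text
from [ 441.7 -177.4   15.2] yaw 2.3998 -> t [152.7 212.7 -74.8] twist -0.707 j6end -1.36 f [ 1.1 -0.9  0.2] gap 28.6 clk 5.35
```

Call:
jog_arm(deltas="0 0 -15 0 15;0 0 -45 0 15;20 25 -75 -0.1 15;50 65 -75 -0.25 15;80 110 -75 -0.4 15;110 150 -75 -0.55 15;135 185 -75 -0.7 15;150 208 -75 -0.707 15;153 213 -75 -0.707 15;153 213 -75 -0.707 15")

```text
clock: 6.6
eef_pos: [472.7, 82.8, 89.8]
eef_rot: [-3.141, 0.0, 3.107]
wrist_force: [-0.3, -0.2, -0.8]
finger_gap: 28.5
```

```bash
python3 -c "
from h import *
go(472.9,82.6,26,3.107)
save('wrist','w4')"
```

```text
from [472.7  82.8  90.4] yaw 3.1068 -> t [-0.2 -0.2 64.4] twist -0.0 j6end -1.36 f [-0.3 -0.2 -0.8] gap 28.5 clk 6.6
```

View pics/w4.png

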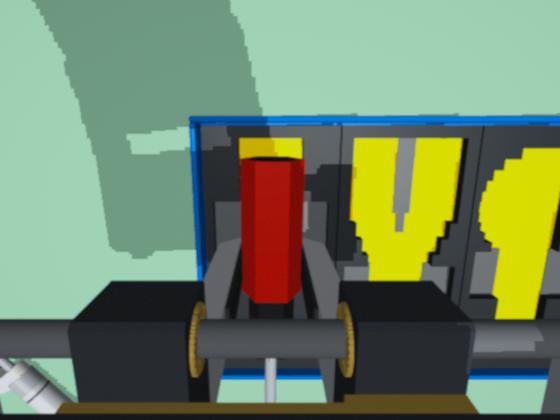

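```bash
python3 -c "
from h import *
p,d,K,Rw,o=load('w4'); 
c0=np.array([500.6,217.3]);a=-0.0346
ex=np.array([np.cos(a),np.sin(a)]);ey=np.array([-np.sin(a),np.cos(a)])
def f(uv,z):
  P=ray(uv,z,K,Rw,o)[:,:2]; print(z,P.round(1).tolist(), ((P-c0)@ex).round(1),((P-c0)@ey).round(1))
f([(271,157),(272,300),(240,200),(303,200),(270,400)],89)
f([(271,139),(240,139),(303,139)],10)
f([(271,139),(240,139),(303,139)],18)
print(o)
"
```

```text
89 [[419.4, 83.9], [490.9, 81.9], [438.9, 68.7], [440.0, 98.1], [550.3, 78.8]] [-76.5  -5.1 -56.5 -56.5  54.5] [-136.2 -135.6 -150.7 -121.2 -136.7]
10 [[415.5, 84.0], [414.8, 63.4], [416.2, 105.2]] [-80.4 -80.4 -80.5] [-136.2 -156.8 -114.9]
18 [[415.1, 84.0], [414.4, 64.1], [415.8, 104.6]] [-80.9 -80.9 -80.9] [-136.2 -156.1 -115.6]
[402.84820034  84.48915881 253.68705239]
```

Call:
jog_arm(deltas="-1 0 12 0 15;-2 0 25 0 15;-2 0 37 0 15;-2 0 48 0 15;-2 0 56 0 15;-2 0 61 0 15;-2 0 64 0 15;-2 0 65 0 15;-2 0 65 0 15;-2 0 65 0 15")

```text
clock: 7.9
eef_pos: [474.8, 83.1, 24.6]
eef_rot: [3.142, 0.0, 3.107]
wrist_force: [0.3, -0.1, -1.5]
finger_gap: 28.5
```

```bash
python3 -c "
from h import *
go(470,80,90,0.396)"
```

```text
from [474.8  83.1  25.2] yaw 3.1069 -> t [  4.7  -3.2 -64.8] twist 2.711 j6end 1.34 f [ 0.3 -0.1 -1.5] gap 28.5 clk 7.9
```

Call:
jog_arm(deltas="0 0 0.5 0 30;0 0 0.5 0 34;0 0 0.5 0 38;0 0 0.5 0 42;0 0 0.5 0 42;0 0 -10 0 42;0 0 -25 0 42;0 0 -50 0 42;0 0 -90 0 42;0 0 -120 0 60")

```text
clock: 9.15
eef_pos: [474.8, 83.1, 147.0]
eef_rot: [3.141, 0.002, 3.107]
wrist_force: [0.6, -0.6, 0.7]
finger_gap: 48.6
```

```bash
python3 -c "
from h import *
save('wrist','w5')
go(464.9,-391.4,120,0.396)"
```

```text
from [476.2  83.2 151. ] yaw 3.1069 -> t [  -5.2 -474.7   31. ] twist 2.711 j6end 0.48 f [1.3 1.  4.8] gap 52.6 clk 9.2
```

View pics/w5.png

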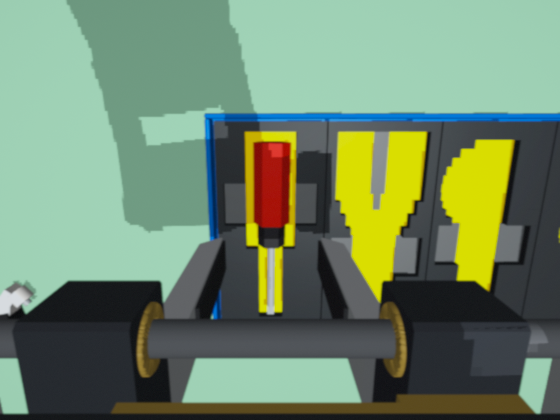

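Call:
jog_arm(deltas="0 -20 0 0.1 60;0 -60 0 0.27 60;0 -105 0 0.45 60;0 -150 0 0.63 60;0 -200 5 0.81 60;-2 -250 10 0.99 60;-4 -300 15 1.17 60;-4 -350 20 1.35 60;-4 -400 20 1.53 60;-4 -440 20 1.7 60")

```text
clock: 10.45
eef_pos: [463.0, -358.7, 125.1]
eef_rot: [3.141, 0.0, 1.4]
wrist_force: [0.5, 1.1, -0.2]
finger_gap: 60.2
```

```bash
python3 -c "
from h import *
go(464.9,-391.4,120,0.396)"
```

```text
from [ 463.  -358.7  125.7] yaw 1.4003 -> t [-31.9   7.5   5.7] twist 1.004 j6end 0.48 f [ 0.5  1.1 -0.2] gap 60.2 clk 10.45
```

Call:
jog_arm(deltas="-5 1 5 0.15 60;-10 2 10 0.3 60;-16 4 20 0.45 60;-22 5 30 0.6 60;-28 7 40 0.75 60;-32 8 50 0.9 60;-32 8 55 1.004 60;-32 8 56 1.004 60;-32 8 56 1.004 60;-32 8 56 1.004 60")

```text
clock: 11.7
eef_pos: [466.2, -389.8, 68.9]
eef_rot: [3.141, -0.0, 0.404]
wrist_force: [-0.0, 0.9, 0.0]
finger_gap: 60.1
```

```bash
python3 -c "
from h import *
save('wrist','w6')
go(464.9,-391.4,16,0.396)"
```

```text
from [ 466.2 -389.8   69.5] yaw 0.4039 -> t [-1.8  1.  53.5] twist 0.008 j6end 0.48 f [ 0.4 -0.6  0. ] gap 60.4 clk 11.75
```

View pics/w6.png

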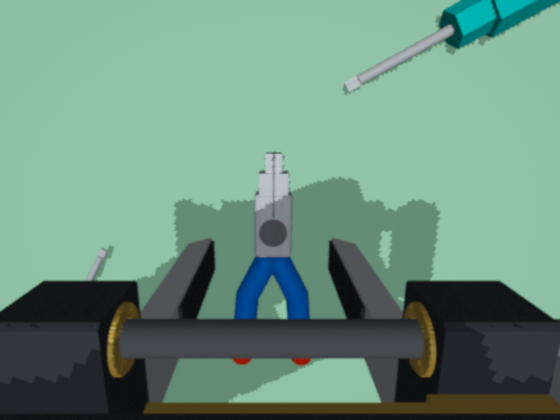

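```bash
python3 -c "
from h import *
p,d,K,Rw,o=load('w6'); s=manip.read_state(); e=s['eef_pos'][:2]; y=s['eef_rot'][2]; ux=np.array([np.cos(y),np.sin(y)]);uy=np.array([np.sin(y),-np.cos(y)])
for z,l in ((8,[(274,152),(241,362),(302,362)]),(16,[(256,210),(293,210),(256,255),(291,255),(273,257)])):
  P=ray(l,z,K,Rw,o)[:,:2]-e; print((P@ux).round(1),(P@uy).round(1))"
```

```text
[  49.2 -100.5 -100.5] [  2.2 -21.1  22.7]
[ 14.2  14.2 -15.5 -15.5 -16.9] [-9.  14.  -9.2 13.2  1.6]
```

Call:
jog_arm(deltas="-1 1.5 12 0.005 55;-1 1.5 25 0.005 50;-1 1.5 38 0.005 45;-1 1.5 48 0.005 45;-1 1.5 54 0.005 42;-1 1.5 54 0.005 20;-1 1.5 54 0.005 10;-1 1.5 54 0.005 10;-1 1.5 54 0.005 10;-1 1.5 54 0.005 10", squeeze=30)

```text
clock: 13.0
eef_pos: [465.8, -391.5, 14.5]
eef_rot: [3.141, -0.0, 0.398]
wrist_force: [1.0, -0.9, -0.5]
finger_gap: 23.5
```

```bash
python3 -c "
from h import *
go(524,171.4,90,-0.0346)"
```

```text
from [ 465.8 -391.5   15.1] yaw 0.3979 -> t [ 271.8 -496.4  -74.9] twist 0.432 j6end 1.92 f [ 1.  -0.9 -0.5] gap 23.5 clk 13.0
```

Call:
jog_arm(deltas="0 0 -20 0 10;5 -10 -60 0 10;25 -45 -85 0.05 10;50 -90 -95 0.1 10;78 -140 -95 0.15 10;104 -190 -95 0.2 10;131 -240 -95 0.25 10;158 -290 -95 0.3 10;185 -340 -95 0.35 10;210 -385 -95 0.4 10")

```text
clock: 14.25
eef_pos: [510.3, 46.8, 110.9]
eef_rot: [-3.142, -0.001, -0.003]
wrist_force: [0.5, -0.7, -1.1]
finger_gap: 23.9
```

```bash
python3 -c "
from h import *
go(524.5,171.4,90,-0.0346)"
```

```text
from [510.3  46.8 111.5] yaw -0.0035 -> t [  13.8 -124.7   21.5] twist 0.031 j6end 1.92 f [ 0.5 -0.7 -1.1] gap 23.9 clk 14.25
```

Call:
jog_arm(deltas="4 -30 5 0.015 10;8 -70 10 0.03 10;12 -105 18 0.031 10;14 -122 22 0.031 10;14 -125 22 0.031 10;14 -125 22 0.031 10;14 -125 22 0.031 10;14 -125 22 0.031 10;14 -125 22 0.031 10;14 -125 22 0.031 10")

```text
clock: 15.5
eef_pos: [524.5, 169.7, 87.5]
eef_rot: [3.142, -0.0, -0.033]
wrist_force: [-0.2, -0.4, -1.8]
finger_gap: 23.6
```

```bash
python3 -c "
from h import *
go(524.5,171.4,25.1,-0.0346)
save('wrist','w7')"
```

```text
from [524.5 169.7  88.1] yaw -0.0333 -> t [-0.  -1.7 63. ] twist 0.001 j6end 1.92 f [-0.2 -0.4 -1.8] gap 23.6 clk 15.5
```

View pics/w7.png

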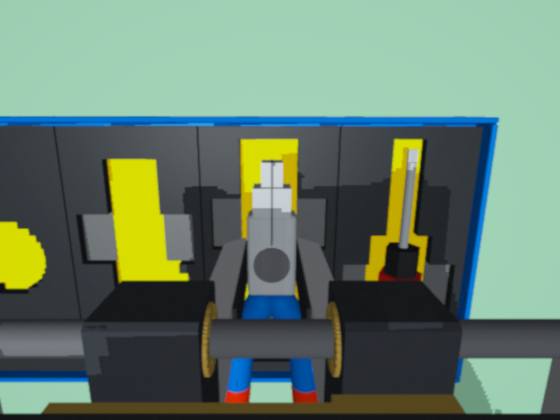

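```bash
cat > tf.py <<'E'
from h import *
c0=np.array([500.6,217.3]);a=-0.0346
ex=np.array([np.cos(a),np.sin(a)]);ey=np.array([-np.sin(a),np.cos(a)])
def f(uv,z,L):
  K,Rw,o=L[2:]; P=ray(uv,z,K,Rw,o)[:,:2]; print(z,((P-c0)@ex).round(1),((P-c0)@ey).round(1))
E
python3 -c "
from tf import *
L=load('w7')
f([(271,161)],81,L);f([(248,215),(296,215),(247,290),(297,290)],89,L)
f([(270,140),(242,150),(298,150),(242,180),(298,180)],18,L)
f([(270,140),(242,150),(298,150)],10,L)
f([(157,160),(108,165),(117,270)],18,L);f([(157,160),(108,165)],10,L)
"
```

```text
81 [75.5] [-47.3]
89 [51.3 51.3 13.1 13.1] [-36.6 -59.  -35.6 -60.2]
18 [81.7 75.4 75.5 56.  56. ] [-46.6 -28.7 -64.6 -28.3 -65. ]
10 [81.3 74.7 74.8] [-46.6 -28.  -65.2]
18 [68.9 65.6 -7.6] [26.3 58.3 59.9]
10 [68.  64.6] [28.9 61.9]
```

Call:
jog_arm(deltas="0 -1 12 0 10;0 -1.3 25 0 10;0 -1.3 37 0 10;0 -1.3 47 0 10;0 -1.3 55 0 10;0 -1.3 60 0 10;0 -1.3 62 0 10;0 -1.3 63 0 10;0 -1.3 63 0 10;0 -1.3 63 0 10")

```text
clock: 16.8
eef_pos: [524.6, 171.1, 24.7]
eef_rot: [-3.141, -0.0, -0.033]
wrist_force: [-0.1, 0.1, -1.2]
finger_gap: 23.4
```

Call:
jog_arm(deltas="0 0 0.5 0 26;0 0 0.5 0 32;0 0 0.5 0 38;0 0 0.5 0 42;0 0 0.5 0 42;0 0 -10 0 42;0 0 -25 0 42;0 0 -50 0 42;0 0 -90 0 42;0 0 -120 0 60")

```text
clock: 18.05
eef_pos: [524.7, 171.1, 147.0]
eef_rot: [-3.141, -0.002, -0.033]
wrist_force: [0.9, 1.1, -0.9]
finger_gap: 48.8
```

```bash
python3 -c "
from h import *
save('wrist','w8')
go(560,-160,200,0.75)"
```

```text
from [525.9 171.5 151.3] yaw -0.0331 -> t [ 45.  330.2 -48.7] twist -0.783 j6end 0.54 f [1.9 0.3 4.2] gap 52.9 clk 18.1
```

View pics/w8.png

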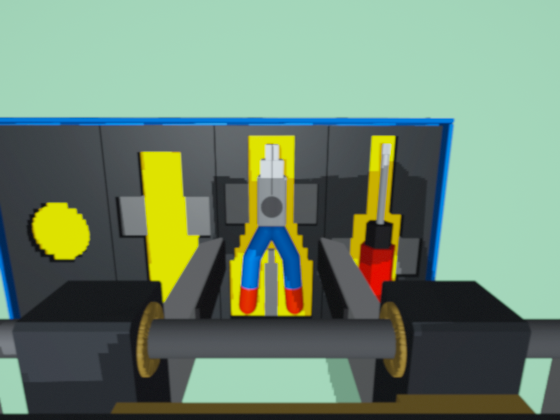

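```bash
python3 -c "
from h import *
p,d,K,Rw,o=load('w2'); P=ray([(369.6,204),(387,232.6),(392.5,241)],10,K,Rw,o);print(P); v=P[2]-P[0]; y=np.arctan2(v[1],v[0]);print(y); t=P[2]-48*np.array([np.cos(y),np.sin(y),0]); print(t)
go(t[0]-30,t[1]-30,110,y)"
```

```text
[[ 596.79981735 -113.09489128   10.        ]
 [ 635.51132309  -87.71397126   10.        ]
 [ 647.17735897  -79.54985314   10.        ]]
0.58745284962725
[ 607.22431334 -106.15350223   10.        ]
from [525.9 171.5 151.3] yaw -0.0331 -> t [ 61.4 305.8  41.3] twist -0.621 j6end 0.75 f [1.9 0.3 4.2] gap 52.9 clk 18.1
```

Call:
jog_arm(deltas="15 50 0 -0.1 60;30 100 0 -0.2 60;45 150 0 -0.3 60;60 200 10 -0.45 60;75 245 20 -0.6 60;84 275 30 -0.62 60;85 283 35 -0.62 60;85 283 35 -0.62 60;85 283 35 -0.62 60;85 283 35 -0.62 60")

```text
clock: 19.35
eef_pos: [600.2, -113.7, 110.0]
eef_rot: [3.141, -0.0, 0.588]
wrist_force: [-1.2, -0.3, 0.3]
finger_gap: 59.9
```

```bash
python3 -c "
from h import *
save('wrist','w9')
go(607,-106,16,0.587)"
```

```text
from [ 600.2 -113.8  110.5] yaw 0.5877 -> t [10.  -2.7 94.5] twist 0.001 j6end 0.81 f [-0.2  1.2  0.2] gap 59.8 clk 19.4
```

View pics/w9.png

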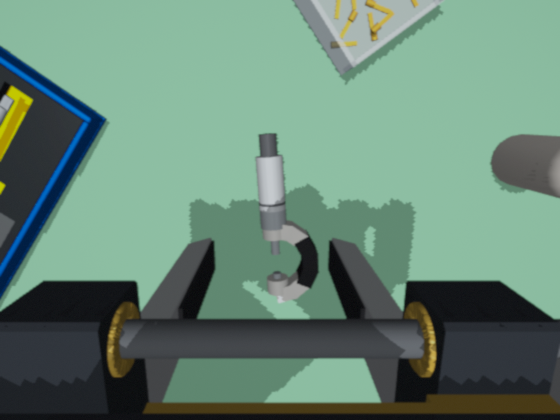

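```bash
python3 -c "
from h import *
p,d,K,Rw,o=load('w9'); h=hsv(p); s=manip.read_state(); e=s['eef_pos'][:2]; y=s['eef_rot'][2]; ux=np.array([np.cos(y),np.sin(y)]);uy=np.array([np.sin(y),-np.cos(y)])
P=ray([(268,134),(269,155),(277,283)],10,K,Rw,o)[:,:2]-e; print('pts',(P@ux).round(1),(P@uy).round(1))
H,S,V=[h[...,i].astype(int) for i in range(3)]
rest=~((H>66)&(H<80)&(S>50))
for r in (140,148,162,170,180,190,200,210,220):
  c=np.where(rest[r,245:300])[0]+245
  if len(c):
    Q=ray([(c.min()-.5,r),(c.max()+.5,r)],10,K,Rw,o)[:,:2]-e; print(r,c.min(),c.max(),(Q@ux).round(1),(Q@uy).round(1),((Q@uy).mean()).round(2))
"
```

```text
pts [ 58.6  43.6 -57.5] [-2.1 -1.4  4.9]
140 260 275 [54.4 54.4] [-8.2  3.3] -2.47
148 260 275 [48.7 48.7] [-8.3  3.3] -2.48
162 256 282 [38.5 38.5] [-11.3   8.5] -1.4
170 256 282 [32.7 32.7] [-11.3   8.5] -1.4
180 257 283 [25.2 25.3] [-10.7   9.3] -0.67
190 258 284 [17.7 17.7] [-10.   10.1] 0.08
200 259 284 [10.1 10.1] [-9.3 10.2] 0.45
210 259 285 [2.3 2.4] [-9.4 11. ] 0.84
220 261 288 [-5.5 -5.5] [-7.9 13.4] 2.75
```

Call:
jog_arm(deltas="4 0 20 -0.03 58;8 0 40 -0.063 55;11 0.4 58 -0.063 52;11 0.4 74 -0.063 48;11 0.4 86 -0.063 44;11 0.4 93 -0.063 42;11 0.4 95.5 -0.063 40;11 0.4 95.5 -0.063 20;11 0.4 95.5 -0.063 8;11 0.4 95.5 -0.063 8")

```text
clock: 20.65
eef_pos: [609.6, -108.8, 14.3]
eef_rot: [3.141, -0.0, 0.65]
wrist_force: [-0.3, 0.2, 2.9]
finger_gap: 19.7
```

Call:
jog_arm(deltas="0 0 0 0 8;0 0 0 0 8;0 0 0 0 8;0 0 -5 0 8;0 0 -15 0 8;0 0 -30 0 8;0 0 -50 0 8;0 0 -70 0 8;0 0 -85 0 8;0 0 -90 0 8")

```text
clock: 21.9
eef_pos: [609.8, -108.9, 105.3]
eef_rot: [3.14, -0.001, 0.65]
wrist_force: [0.2, 0.5, -2.9]
finger_gap: 19.0
```

```bash
python3 -c "
from h import *
save('wrist','w10')
go(502.2+14*.9994,262.4-.5,90,-0.0346)"
```

```text
from [ 609.7 -108.9  105.8] yaw 0.6498 -> t [ 149.9 -351.8   15.8] twist 0.684 j6end 2.07 f [ 1.   1.  -2.7] gap 18.7 clk 21.95
```

View pics/w10.png

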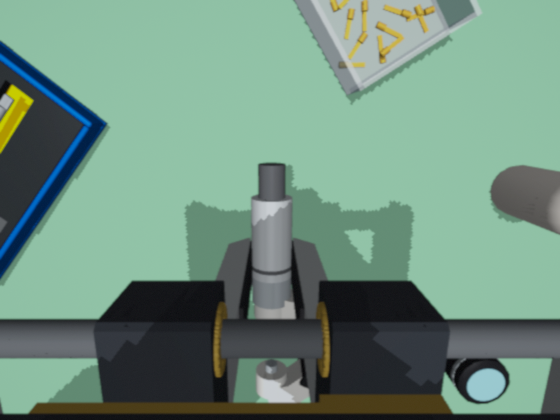

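Call:
jog_arm(deltas="10 -25 0 0.05 8;30 -70 0 0.13 8;52 -122 0 0.22 8;73 -172 0 0.32 8;95 -222 0 0.42 8;116 -272 0 0.52 8;135 -317 5 0.62 8;146 -344 10 0.684 8;150 -352 15 0.684 8;150 -352 16 0.684 8")

```text
clock: 23.2
eef_pos: [515.7, 261.9, 87.2]
eef_rot: [3.141, 0.001, -0.033]
wrist_force: [0.4, 0.3, -2.9]
finger_gap: 18.9
```

Call:
jog_arm(deltas="0 0 0 0 8;0 0 0 0 8;0 0 0 0 8;0 0 0 0 8;0 0 0 0 8;0 0 0 0 8;0 0 0 0 8;0 0 0 0 8;0 0 0 0 8;0 0 0 0 8")

```text
clock: 24.45
eef_pos: [515.9, 262.2, 87.9]
eef_rot: [-3.142, -0.0, -0.034]
wrist_force: [0.2, -0.7, -2.9]
finger_gap: 19.1
```

```bash
python3 -c "
from h import *
save('wrist','w11')
go(516.2,261.9,25,-0.0346)"
```

```text
from [515.9 262.2  88.5] yaw -0.0342 -> t [ 0.3  0.3 63.5] twist 0.0 j6end 2.07 f [-0.6 -0.2 -2. ] gap 18.9 clk 24.5
```

View pics/w11.png

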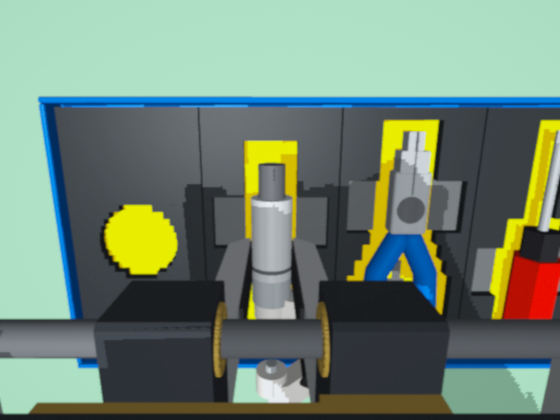

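```bash
python3 -c "
from tf import *
L=load('w11')
f([(271,165),(272,195),(252,220),(292,220)],83,L)
f([(271,141),(245,160),(297,160)],18,L)
f([(271,141),(245,160),(297,160)],10,L)
f([(141,205),(141,276),(103,240),(178,240)],18,L)
p,d=L[:2]
print([float(d[r,271]) for r in (175,200,215,235,260,285,300)])
K,Rw,o=L[2:]
for r in (175,205,235,260,290,375):
  v=np.array([(271-K[0,2])/K[0,0],(r-K[1,2])/K[1,1],1])*d[r,271]; print(r,(o+Rw@v).round(1))
"
```

```text
83 [62.  47.7 35.3 35.3] [44.8 44.3 54.  34.6]
18 [69.3 57.2 57.2] [44.9 61.7 28.1]
10 [68.8 56.3 56.3] [44.9 62.3 27.5]
18 [ 27.2 -24.    2.6   2.6] [131.6 136.  159.6 108.4]
[164.42416381835938, 167.6223602294922, 165.4340057373047, 167.43992614746094, 170.2330780029297, 172.76022338867188, 174.6396942138672]
175 [560.3 260.1  88.6]
205 [546.9 260.5  91.5]
235 [532.8 261.   92.3]
260 [520.5 261.4  92.5]
290 [504.7 261.9  91.8]
375 [452.4 263.7  86.4]
```

Call:
jog_arm(deltas="0 0 12 0 8;0 0 25 0 8;0 0 37 0 8;0 0 47 0 8;0 0 55 0 8;0 0 60 0 8;0 0 62 0 8;0 0 63 0 8;0 0 63 0 8;0 0 63 0 8")

```text
clock: 25.75
eef_pos: [516.0, 262.2, 25.1]
eef_rot: [-3.141, -0.0, -0.034]
wrist_force: [0.5, -0.1, -2.2]
finger_gap: 19.3
```

Call:
jog_arm(deltas="0 0 0.5 0 22;0 0 0.5 0 28;0 0 0.5 0 34;0 0 0.5 0 40;0 0 0.5 0 40;0 0 -10 0 40;0 0 -25 0 40;0 0 -50 0 40;0 0 -90 0 50;0 0 -120 0 60")

```text
clock: 27.0
eef_pos: [516.2, 262.3, 147.9]
eef_rot: [-3.141, -0.002, -0.034]
wrist_force: [0.5, -0.3, 0.6]
finger_gap: 56.7
```

```bash
python3 -c "
from h import *
save('wrist','w12')
go(570,-320,150,0.47)"
```

```text
from [517.4 262.8 152.3] yaw -0.0341 -> t [ 72.5 580.7   2.3] twist -0.504 j6end 0.59 f [1.2 1.2 4.2] gap 58.7 clk 27.05
```

View pics/w12.png

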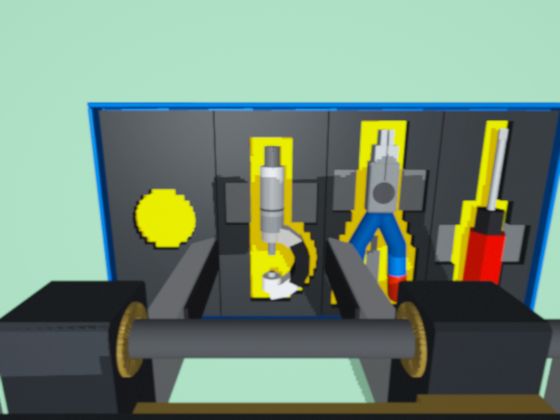

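Call:
jog_arm(deltas="5 30 0 0 60;13 85 0 -0.05 60;22 140 0 -0.1 60;31 195 0 -0.15 60;39 250 0 -0.2 60;48 305 0 -0.25 65;56 360 0 -0.3 65;65 415 0 -0.4 65;74 470 0 -0.5 65;82 525 0 -0.5 65")

```text
clock: 28.3
eef_pos: [580.0, -267.2, 146.2]
eef_rot: [3.141, -0.001, 0.467]
wrist_force: [0.3, 0.5, -0.1]
finger_gap: 64.9
```

```bash
python3 -c "
from h import *
go(585,-315,130,0.47)"
```

```text
from [ 580.  -267.2  146.8] yaw 0.4673 -> t [-17.1  44.9  16.8] twist -0.003 j6end 0.61 f [ 0.3  0.5 -0.1] gap 64.9 clk 28.3
```

Call:
jog_arm(deltas="-8 20 8 0 65;-17 42 17 0 65;-17 45 17 0 65;-17 45 17 0 65;-17 45 17 0 65;-17 45 17 0 65;-17 45 17 0 65;-17 45 17 0 65;-17 45 17 0 65;-17 45 17 0 65")

```text
clock: 29.55
eef_pos: [584.9, -313.2, 127.9]
eef_rot: [-3.142, 0.0, 0.466]
wrist_force: [0.6, -0.2, -0.4]
finger_gap: 64.8
```

```bash
python3 -c "
from h import *
save('wrist','w13')
go(610,-303,27,0.47)"
```

```text
from [ 584.9 -313.2  128.5] yaw 0.4658 -> t [ 27.    2.2 101.5] twist -0.004 j6end 0.64 f [ 0.4  0.4 -0.8] gap 65.2 clk 29.6
```

View pics/w13.png

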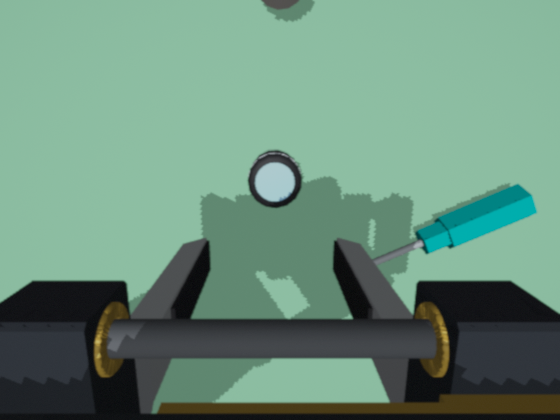

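```bash
python3 -c "
from h import *
p,d,K,Rw,o=load('w13'); h=hsv(p); s=manip.read_state(); e=s['eef_pos'][:2]; y=s['eef_rot'][2]; ux=np.array([np.cos(y),np.sin(y)]);uy=np.array([np.sin(y),-np.cos(y)])
def f(l,z):
  P=ray(l,z,K,Rw,o)[:,:2]-e; print('pts',(P@ux).round(1),(P@uy).round(1))
f([(372,263),(425,240)],13)
H,S,V=[h[...,i].astype(int) for i in range(3)]
m=((H>85)&(H<110)&(S>25)&(V>150)).astype(np.uint8); m[:140]=0;m[230:]=0;m[:,:235]=0;m[:,320:]=0
c=max(cv2.findContours(m,0,1)[0],key=cv2.contourArea); (cc,r)=cv2.minEnclosingCircle(c); print(cc,r,np.diff(c[:,0].min(0)))
f([cc,(249,183),(301,183),(275,207)],48); f([cc],46)
"
```

```text
pts [-46.7 -26.7] [ 83.8 125.6]
(274.3772888183594, 181.76748657226562) 19.7493953704834 [-92]
pts [27.2 26.4 26.4  9.5] [  2.5 -14.8  20.8   3. ]
pts [26.9] [2.6]
```

Call:
jog_arm(deltas="12 1.5 20 0 65;24 2.5 40 0 65;27 2.7 60 0 65;27 2.7 80 0 60;27 2.7 92 0 55;27 2.7 99 0 52;27 2.7 101.5 0 45;27 2.7 101.5 0 35;27 2.7 101.5 0 28;27 2.7 101.5 0 28", squeeze=15)

```text
clock: 30.85
eef_pos: [610.4, -303.5, 26.9]
eef_rot: [3.141, -0.0, 0.466]
wrist_force: [-0.7, 0.4, 0.3]
finger_gap: 37.9
```

Call:
jog_arm(deltas="0 0 0 0 28;0 0 0 0 28;0 0 0 0 28;0 0 -5 0 28;0 0 -15 0 28;0 0 -35 0 28;0 0 -60 0 28;0 0 -80 0 28;0 0 -80 0 28;0 0 -80 0 28")

```text
clock: 32.1
eef_pos: [609.9, -303.3, 105.7]
eef_rot: [-3.141, 0.001, 0.466]
wrist_force: [0.3, -0.3, -0.1]
finger_gap: 37.4
```

```bash
python3 -c "
from h import *
go(505.6,353.2,107,-0.0346)"
```

```text
from [ 609.9 -303.3  106.3] yaw 0.4658 -> t [ 201.6 -633.4   -0.7] twist 0.5 j6end 2.22 f [ 0.3 -0.3 -0.1] gap 37.4 clk 32.1
```

Call:
jog_arm(deltas="8 -25 0 0 28;22 -70 0 0 28;38 -120 0 0.05 28;54 -170 0 0.1 28;70 -220 0 0.2 28;86 -270 0 0.3 28;102 -320 0 0.4 28;118 -370 0 0.5 28;134 -420 0 0.5 28;150 -470 0 0.5 28")

```text
clock: 33.35
eef_pos: [532.3, 185.4, 105.5]
eef_rot: [3.141, 0.001, -0.034]
wrist_force: [0.5, 0.5, -0.9]
finger_gap: 37.6
```

```bash
python3 -c "
from h import *
go(505.6,353.2,107,-0.0346)"
```

```text
from [532.3 185.4 106.1] yaw -0.0343 -> t [ -32.4 -166.8   -0.9] twist 0.0 j6end 2.22 f [ 0.5  0.5 -0.9] gap 37.6 clk 33.35
```

Call:
jog_arm(deltas="-8 -45 0 0 28;-17 -90 0 0 28;-26 -132 0 0 28;-31 -158 0 0 28;-32 -167 0 0 28;-32 -167 0 0 28;-32 -167 0 0 28;-32 -167 0 0 28;-32 -167 0 0 28;-32 -167 0 0 28")

```text
clock: 34.6
eef_pos: [507.0, 351.6, 106.5]
eef_rot: [-3.142, -0.0, -0.034]
wrist_force: [0.0, -0.3, -0.4]
finger_gap: 37.6
```

```bash
python3 -c "
from h import *
save('wrist','w14')
go(505.6,353.2,37.5,-0.0346)"
```

```text
from [507.  351.7 107.1] yaw -0.0344 -> t [-1.4 -1.5 69.6] twist 0.0 j6end 2.22 f [-0.   0.4 -0.2] gap 37.5 clk 34.65
```

View pics/w14.png

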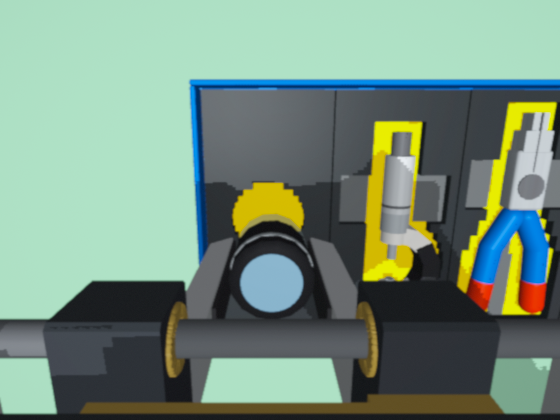

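```bash
python3 -c "
from tf import *
L=load('w14')
f([(268,182),(233,215),(303,215)],10,L);f([(268,182),(233,215),(303,215)],18,L)
f([(271,282),(240,282),(303,282)],127,L)
"
```

```text
10 [26.2  1.3  1.3] [136.2 162.4 110. ]
18 [27.6  3.4  3.4] [136.1 161.5 110.8]
127 [2.7 2.6 2.7] [133.9 147.2 120. ]
```

Call:
jog_arm(deltas="-1 -1 13 0 28;-1.8 -1.9 27 0 28;-1.8 -1.9 40 0 28;-1.8 -1.9 52 0 28;-1.8 -1.9 60 0 28;-1.8 -1.9 65 0 28;-1.8 -1.9 67.5 0 28;-1.8 -1.9 69 0 28;-1.8 -1.9 69.5 0 28;-1.8 -1.9 69.5 0 28")

```text
clock: 35.9
eef_pos: [505.3, 353.8, 37.1]
eef_rot: [-3.141, -0.0, -0.034]
wrist_force: [-0.3, 0.1, -0.2]
finger_gap: 37.8
```

Call:
jog_arm(deltas="0 0 0.3 0 38;0 0 0.3 0 42;0 0 0.3 0 48;0 0 0.3 0 54;0 0 0.3 0 56;0 0 -10 0 56;0 0 -25 0 56;0 0 -50 0 56;0 0 -90 0 56;0 0 -120 0 60")

```text
clock: 37.15
eef_pos: [505.4, 354.0, 160.0]
eef_rot: [-3.14, -0.002, -0.034]
wrist_force: [-0.1, -0.2, 0.1]
finger_gap: 59.4
```

```bash
python3 -c "
from h import *
save('wrist','w15')
go(450,215,300,-0.034)"
```

```text
from [506.5 354.7 164.6] yaw -0.0342 -> t [ -51.7  141.5 -135.4] twist -0.0 j6end 2.05 f [0.8 0.  3.5] gap 60.3 clk 37.2
```

View pics/w15.png

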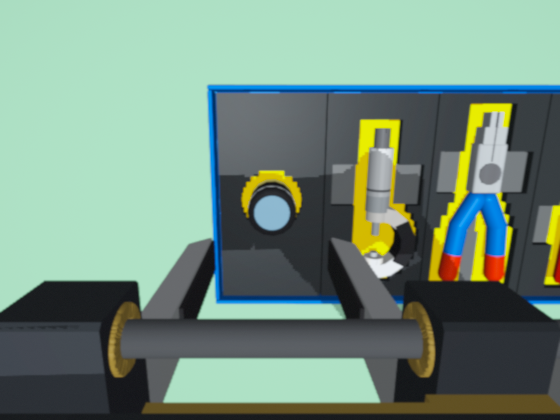

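Call:
jog_arm(deltas="-10 20 -20 0 60;-20 50 -50 0 60;-30 85 -80 0 60;-40 115 -110 0 60;-51 140 -135 0 60;-51 140 -138 0 60;-51 140 -138 0 60;-51 140 -138 0 60;-51 140 -138 0 60;-51 140 -138 0 60")

```text
clock: 38.45
eef_pos: [449.4, 215.8, 294.5]
eef_rot: [3.141, 0.001, -0.034]
wrist_force: [-0.3, 0.0, -0.3]
finger_gap: 59.8
```

```bash
python3 -c "
from tf import *
L=save('wrist','w16'); p,d,K,Rw,o=L
save('scene','s16')
vv,uu=np.mgrid[0:420,0:560]
X=np.stack([(uu-K[0,2])/K[0,0]*d,(vv-K[1,2])/K[1,1]*d,d],-1)@Rw.T+o
q=X[...,:2]-c0; u=q@ex; v=q@ey; ok=d>0
def top(nm,x,y,r=6):
  m=ok&(abs(u-x)<r)&(abs(v-y)<r); print(nm,np.percentile(X[m][:,2],[5,50,95]).round(1))
top('drv handle',-60,-136);top('drv handle2',-20,-136);top('blade',60,-136,2)
top('cut head',30,-45);top('cut jaw',68,-45,3);top('hL',-60,-25,3);top('hR',-60,-65,3)
top('mic thimble',30,45,3);top('thimble',5,45,3);top('frame',-36,13,4)
top('loupe',0,136);top('foam',0,90);top('bench',-130,0)
"
```

```text
drv handle [33.4 34.6 36.2]
drv handle2 [33.2 34.6 36.1]
blade [ 6.8 16.3 25.6]
cut head [23.  24.5 26. ]
cut jaw [21.6 23.  24.6]
hL [23.3 24.9 25.7]
hR [23.6 24.4 25.9]
mic thimble [27.4 28.4 30. ]
thimble [26.9 28.4 30.1]
frame [ 27.7 403.5 404.8]
loupe [56.2 57.3 58.4]
foam [11.4 16.6 18.1]
bench [-2.6 -1.3  0. ]
```

View pics/w16.png

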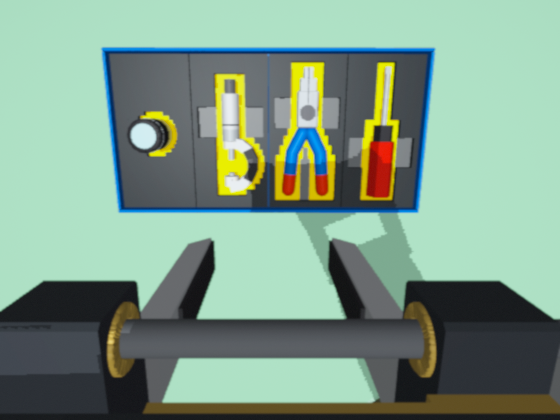

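View pics/s16.png

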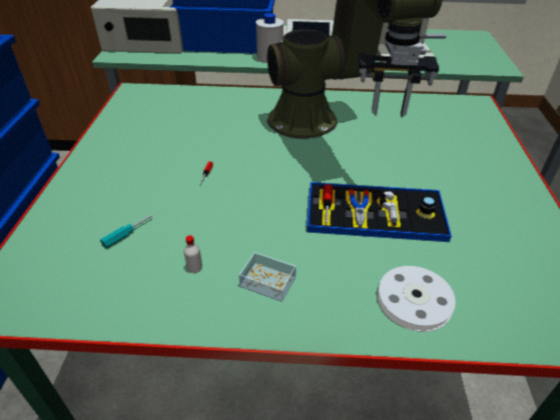

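```bash
python3 -c "
from h import *
s=manip.read_state();print(s['clock'],abs(s['qd']).max(),s['finger_gap'])
workorder.sign_off()"
```

```text
38.55 0.004693074972390164 59.99626604675128
the job is handed in; nothing more can be done
```

I put the screwdriver, side cutters, micrometer and loupe back in the blue tray, in that order. Each was lowered into its own cut-out, released, and the gripper moved clear. I handed the job in at 38.6 s of the 112 s allowed.

- **Seating:** the last wrist picture shows each tool inside its cut-out. After correcting a −1.3 mm bias on the bench depth, their tops measured:

| Tool | Measured top (mm) | Expected (mm) |
|---|---|---|
| Screwdriver | 35.9 | 36 |
| Side cutters | 25.8 | 26 |
| Micrometer | 29.7 | 30 |
| Loupe | 58.6 | 58 |

- **Readings I set aside:** the depth readings on the thin screwdriver blade and the micrometer frame were too mixed with background to use. I judged those two parts from the pictures.
- **Left alone:** the last scene picture shows the terminal box, oil bottle, turquoise driver and small red driver standing where they were.
- **Forces:** the wrist-force readings after each move stayed under about 5 N.

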